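Check a microscope bracket's two radii with a radius leaf

ROBOT

A 6-joint arm with a two-finger parallel gripper is mounted at the origin on the work surface. World frame = base frame: x ahead of the robot, y to its left, z up, the work surface at z = 0. Lengths are in m, angles in rad, forces in N, time in s.
With the tool pointing down it reaches from about 0.35 to 0.725 m from the base axis. Payload 6 kg.
Tool frame: the origin (TCP) lies at the very end of the fingers, on their centre line; the grasp point (between the pads) lies 19 mm behind it (pinch_z is the distance from the TCP to the grasp point, in m); z points along the fingers, y is the direction in which the jaws open and shut (so a half turn about z gives the same grasp; the last joint's range is limited). The gripper opens to 85 mm and grips with 20 to 120 N. Pads are 22 mm wide; open, the fingers measure 114 mm over their backs; the gripper's body (76 mm by 85 mm) begins 54 mm behind the grasp point. The pads swing forward as they close: fully open they stand 13 mm farther back than shut.
Start: joints at [1.544, 0.04, 0.085, 0, -1.615, -0.334], TCP at [0.212, 0.561, 0.231] pointing down, gripper open.
Joint ranges: [-2.56, 2.56], [-1.29, 2.01], [-1.08, 1.49], [-3.29, 1.98], [-2.81, -0.18], [-2.99, 2.99]. Speed limits (rad/s): [2.57, 2.57, 3.01, 3.14, 3.14, 3.14].

INTERFACE

Orientations are given as a unit quaternion [w, x, y, z].
In Python, from cell import * gives the robot as it stands. Calls block until the motion is done:
- reach(position, orientation): joint-space move of the TCP to a pose.
- move_l(position, ori=None, vel=0.15, guard=None): straight line of the TCP; ori=None keeps the orientation; vel is the mean speed in m/s. With guard (N) it stops when the force on the tool has changed by that much, and returns True; else False.
- set_joints(angles): joint-space move.
- grip(opening, strength=None): finger opening in m; strength is the grip in N (None keeps the last); returns when the fingers have stopped.
- hold(seconds).
- ik(position, orientation): joint angles nearest the present ones, or None.
- read_state(): the state.
- camera(name): name is "scene" or "top"; returns the picture (480x640x3 uint8, blue, green, red); there is no depth.
- camera_info(name): a dict with "mtx" (3x3 intrinsics, pixels), "distortion" ([k1, k2, p1, p2, k3] as OpenCV has them; the pictures are not rectified), "origin" and "rotation" of the camera in the world. Camera axes: x right, y up, looking along -z (the intrinsics and any distortion apply to the point x, -y, -z); pixel columns grow to the right and rows downward; lengths in m; the calibration is good to about 2 mm. A picture is of the moment at which its call begins. camera_info takes no time and is no camera call.
A pose or a line that the arm cannot do raises Unreachable and nothing moves.
- sign_off(): hands the job in, once; it reports no verdict.
Trained networks look in the newest picture that a camera, given by its name, has taken for a name from the list of things; names that differ only in an ending like _2 or _b are one class to them, and where a whole thing is asked for, a point or a joint stands for the part that bears it (a point fixed in the world has none). Each returns a list of dicts, best first, with "p" (0 to 1); they miss things now and then, are a little off and sometimes report something else, mostly with a low value. They report only what shows in the picture. A call takes as long as a camera call. They do not tell look-alikes from the thing itself.
- find_in(camera, thing): "at" ([x, y, z] in m, in world coordinates, good to about 4 mm: the middle of the surface that is visible of it).
- silhouettes(camera, thing): "mask" (480x640 bool, what is visible of it).
- place_of(camera, thing): "at" ([x, y, z] in m, in world coordinates, good to about 4 mm: a listed point, or the origin of a listed thing).
The state is a dict: "t": time; "q": joint angles; "qd": joint speeds; "joint_efforts": joint torques, N m; "position": TCP position; "ee_rot": TCP orientation; "ft_force": force on the tool from outside, world axes, zero at the start; "wrist_torque": the same for the moment, N m; "opening": finger opening in m.
Only numpy, scipy, OpenCV 4.12 (cv2) and the standard library are available. Lean on these libraries where they do the work, as an engineer would, in place of code of your own. Each camera call takes 0.05 s, during which the arm holds its last target.

TASK

Take the 16 mm radius leaf (the middle-sized of the three) from the rack and check the clamped bracket with it: first set its hollow squarely over the round lug, then its nose squarely into the cradle, each time seated so that it does not rock and held against the metal for about a second with light pressure, about 6 N (above 3, below 12), and never pressed hard (20 N or more). Then stand the leaf back down in its groove in the rack, and leave the other leaves and everything else on the bench where it is.

Things in the scene. Friction and masses are not known exactly. Their poses are not given: they have to be found in the camera images.
- leaf_mid_grip (a point): centre of the black grip (34 x 14 x 36 mm along x, y, z) of the 16 mm radius leaf, a steel plate 92 mm long (x from -48 to +44), 8 mm thick (y), standing on edge in the rack; z up. Lower edge 58 mm below here, with a hollow at the -x end and a round nose at the +x end, both of radius 16 mm. The leaf to use; 0.1 to 0.2 kg.
- leaf_mid: the same 16 mm leaf: origin in the middle of its lower edge, 58 mm below the centre of the grip; axes as above.
- leaf_mid_hollow (a point): centre of curvature of the 16 mm leaf's hollow (an arc of 60 degrees to either side, facing down): 28 mm towards -x from the grip and 66 mm below it, in the air under the plate. When the hollow sits on the lug, this point lies on the point lug.
- leaf_mid_nose (a point): centre of curvature of the 16 mm leaf's round nose: 28 mm towards +x from the grip and 42 mm below it; it is a darker steel disc, 8.8 mm thick, its lowest line 16 mm below this point. When the nose sits in the cradle, this point lies on the point cradle.
- leaf_small_grip (a point): centre of the black grip (34 x 14 x 36 mm along x, y, z) of the 12 mm radius leaf, a steel plate 76 mm long (x from -40 to +36), 8 mm thick (y), standing on edge in the rack; z up. Lower edge 58 mm below here, with a hollow at the -x end and a round nose at the +x end, both of radius 12 mm. Not needed: leave it in its groove.
- leaf_large_grip (a point): centre of the black grip (34 x 14 x 36 mm along x, y, z) of the 20 mm radius leaf, a steel plate 108 mm long (x from -56 to +52), 8 mm thick (y), standing on edge in the rack; z up. Lower edge 58 mm below here, with a hollow at the -x end and a round nose at the +x end, both of radius 20 mm. Not needed: leave it in its groove.
- rack: grey leaf rack, fixed, 136 (x) x 156 (y) x 24 (z) mm; origin centre of underside. Three grooves along its x axis at y = -52, 0 and +52 mm, each 114 mm long, 11 mm wide and 18 mm deep, its floor 6 mm above the origin. Leaves stand there in any order, axes parallel to the rack's, grips 64 mm above the origin.
- bracket: black microscope bracket, 14 mm thick (y), clamped in a low grey vise fixed to the table; origin in the centre of the vise's underside (130 x 90 mm). x along the bracket, z up. At its +x end a lug with a round top, at its -x end a hollow cradle open upwards; 106 mm tall in all. It is rigid: the force rises by some 10 to 30 N per mm.
- lug (a point): centre of curvature of the round top of the lug (radius 16 mm): its highest line is 16 mm above this point, which is 32 mm towards +x from the bracket's origin and 90 mm above it; axes as the bracket's.
- cradle (a point): centre of curvature of the cradle (radius 16 mm, an arc of 60 degrees to either side): its lowest line is 16 mm below this point, its rims 8 mm below it. The point is 32 mm towards -x from the bracket's origin and 102 mm above it; axes as the bracket's. When the nose is in the cradle the leaf's hollow end stands past the -x end of the bracket.
- objective_a: short steel microscope objective, 32 mm diameter, 48 mm tall; a bystander, not to be disturbed. Origin at its underside.
- objective_b: steel objective, 32 mm diameter, 38 mm tall; a bystander, not to be disturbed. Origin at its underside.
- eyepiece: black eyepiece, 34 mm diameter, 55 mm tall; a bystander, not to be disturbed. Origin at its underside.
- oil_bottle: small amber bottle, 28 mm diameter, 60 mm tall; a bystander, not to be disturbed. Origin at its underside.
- screwdriver: screwdriver with a black handle, 150 mm, lying; a bystander, not to be disturbed. Origin at its underside.
- collar: aluminium ring, 52 mm diameter, 14 mm high; a bystander, not to be disturbed. Origin at its underside.
Not all that is in view belongs to the job. Leave any yellow look-alike of the bracket alone.

How it is judged:
By the outcome, as a careful person would: the job done as asked, in the order asked, and still so for the second after the job is handed in, with the robot touching nothing.
It also fails if it takes over 61 s, if anything falls off the work surface, if the arm or the gripper's body presses on something with over 40 N, if the wrist force passes 120 N, or if a joint passes its speed limit or range.

## Working session

There is one attempt and no reset: what is moved stays moved. The work goes in short steps, each a Python script; the robot and the scene stay as the last script left them, time stands still between calls to the robot, and variables do not carry over. Pictures are saved under pics/ and viewed, and the job is handed in when it is done.

```bash
mkdir -p pics; ls
python3 - <<'E'
from cell import *
import cv2
for c in ("scene","top"):
    cv2.imwrite(f"pics/{c}0.png",camera(c)); i=camera_info(c); print(c,i)
s=read_state(); print(s)
for n in ["leaf_mid_grip","leaf_small_grip","leaf_large_grip","rack","bracket","lug","cradle","leaf_mid_hollow","leaf_mid_nose"]:
    for c in ("scene","top"):
        print(n,c,[(round(d["p"],2),[round(float(v),4) for v in d["at"]]) for d in place_of(c,n)][:4])
print(read_state()["t"])
E
```

```text
pics
scene {'mtx': array([[443.05606327,   0.        , 321.96562131],
       [  0.        , 443.05606327, 236.11312881],
       [  0.        ,   0.        ,   1.        ]]), 'distortion': array([-0.01046348,  0.        ,  0.        ,  0.        ,  0.        ]), 'origin': array([ 0.88236558, -0.4435675 ,  0.47409198]), 'rotation': array([0.83736354, 0.44276926, 0.15351991, 0.2814415 ])}
top {'mtx': array([[472.00037955,   0.        , 316.18157115],
       [  0.        , 472.00037955, 231.94220314],
       [  0.        ,   0.        ,   1.        ]]), 'distortion': array([0.03461963, 0.        , 0.        , 0.        , 0.        ]), 'origin': array([ 0.44146974, -0.00565059,  1.00091519]), 'rotation': array([ 0.71358192,  0.03251389, -0.03972635, -0.69868841])}
{'t': 0.1, 'q': array([ 1.54370923e+00,  4.07992815e-02,  8.39337877e-02, -4.33242368e-04,
       -1.61548645e+00, -3.33676291e-01]), 'qd': array([ 6.42523823e-04, -7.29471317e-04,  3.75757539e-03, -6.74587199e-05,
       -1.14184441e-03, -5.22770105e-04]), 'joint_efforts': array([-5.57799154e-03, -3.69343293e+01,  3.48282337e+0
[... 910 characters left out ...]
0039, -0.001]), (0.55, [0.5397, -0.2052, 0.0026])]
lug scene [(0.81, [0.3786, -0.1174, 0.0903]), (0.78, [0.5461, -0.1685, 0.0853]), (0.26, [0.6403, 0.0065, -0.0001])]
lug top [(0.7, [0.5475, -0.1739, 0.0918]), (0.59, [0.3793, -0.1228, 0.0874])]
cradle scene [(0.92, [0.5337, -0.232, 0.0999]), (0.79, [0.352, -0.1789, 0.1022])]
cradle top [(0.85, [0.3522, -0.18, 0.1024]), (0.66, [0.5304, -0.2363, 0.1004])]
leaf_mid_hollow scene [(0.79, [0.6142, 0.177, -0.0047]), (0.24, [0.6901, -0.0141, -0.0042])]
leaf_mid_hollow top [(0.58, [0.613, 0.1756, -0.0031])]
leaf_mid_nose scene [(0.98, [0.6155, 0.2363, 0.0231])]
leaf_mid_nose top [(0.84, [0.6109, 0.2316, 0.0199]), (0.34, [0.5311, -0.2336, 0.103])]
1.0
```

View pics/scene0.png

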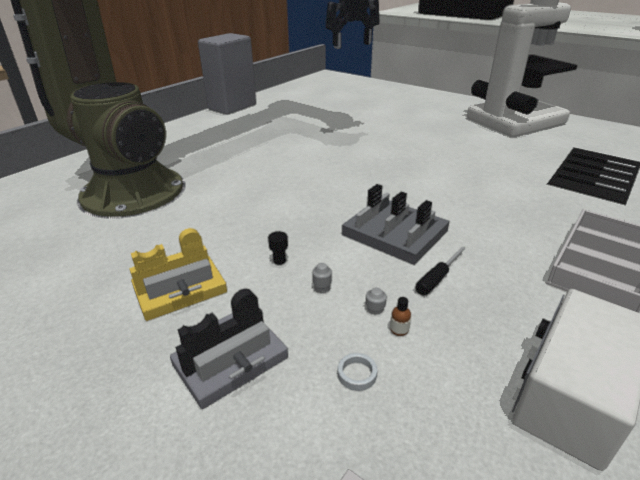

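View pics/top0.png

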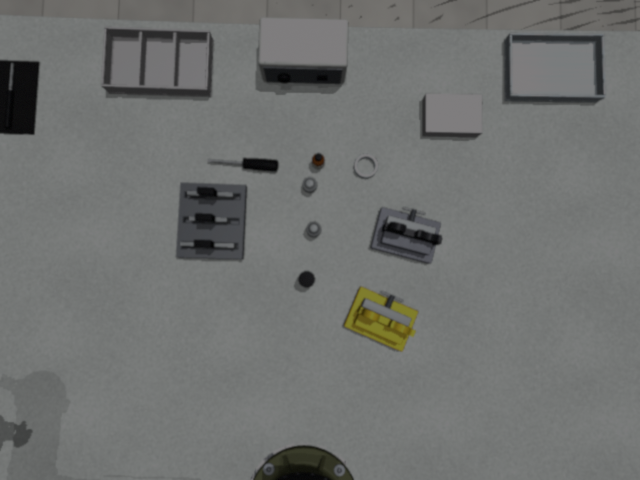

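Black bracket: scene (230,345), top (408,235); the yellow look-alike is at top (382,318). The rack is at top (212,222) with three leaves. I'll zoom in to tell the leaf sizes apart and refine the poses.

```bash
cat > h.py <<'E'
import numpy as np, cv2
from scipy.spatial.transform import Rotation as R
from cell import *
def Rq(q): return R.from_quat([q[1],q[2],q[3],q[0]]).as_matrix()
def proj(c,P):
    i=camera_info(c); P=np.atleast_2d(P)
    pc=(P-i["origin"])@Rq(i["rotation"]); pc=pc*[1,-1,-1]
    return cv2.projectPoints(pc,np.zeros(3),np.zeros(3),i["mtx"],i["distortion"])[0][:,0]
def crop(img,x0,y0,x1,y1,k,name,pts=()):
    o=cv2.resize(img[y0:y1,x0:x1],None,fx=k,fy=k,interpolation=cv2.INTER_CUBIC)
    for p in pts: cv2.circle(o,(int((p[0]-x0+.5)*k),int((p[1]-y0+.5)*k)),2,(0,0,255),-1)
    cv2.imwrite("pics/"+name,o)
def frame(o,yaw,P):
    c,s=np.cos(yaw),np.sin(yaw); return np.atleast_2d(P)@np.array([[c,-s,0],[s,c,0],[0,0,1]]).T+o
E
python3 - <<'E'
import cv2
from h import *
t=cv2.imread("pics/top0.png"); s=cv2.imread("pics/scene0.png")
crop(t,170,170,255,270,6,"t_rack.png"); crop(s,330,170,460,265,6,"s_rack.png")
crop(t,360,195,455,275,7,"t_br.png"); crop(s,165,280,295,405,5,"s_br.png")
E
```

```text
(no output)
```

View pics/t_rack.png

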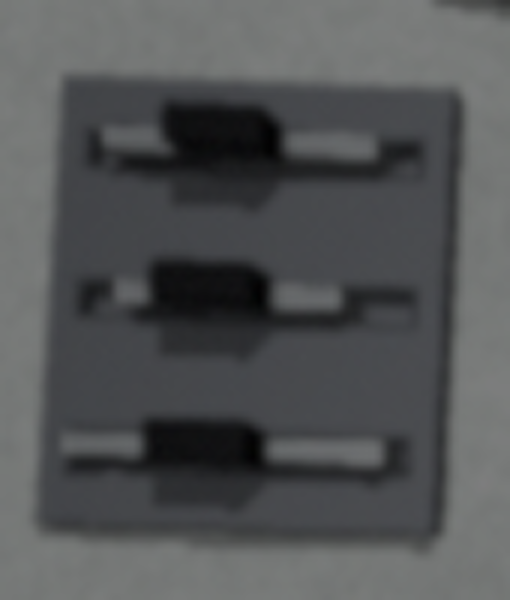

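View pics/s_rack.png

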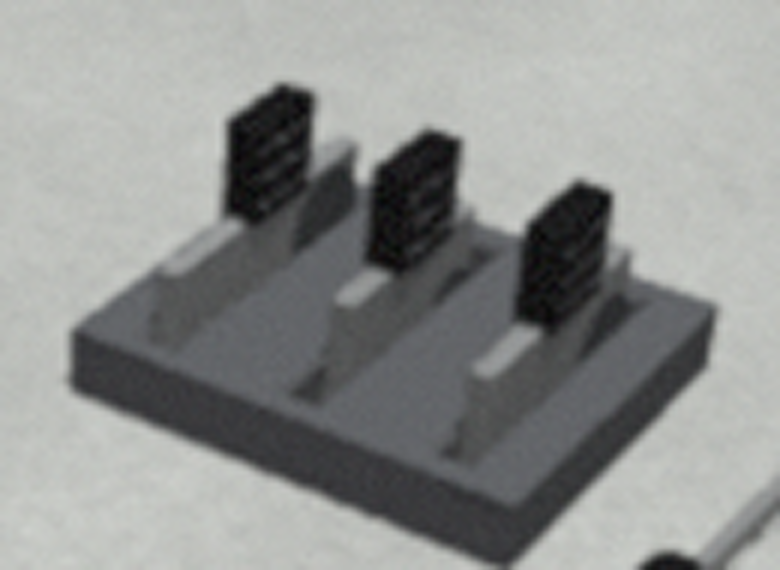

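View pics/t_br.png

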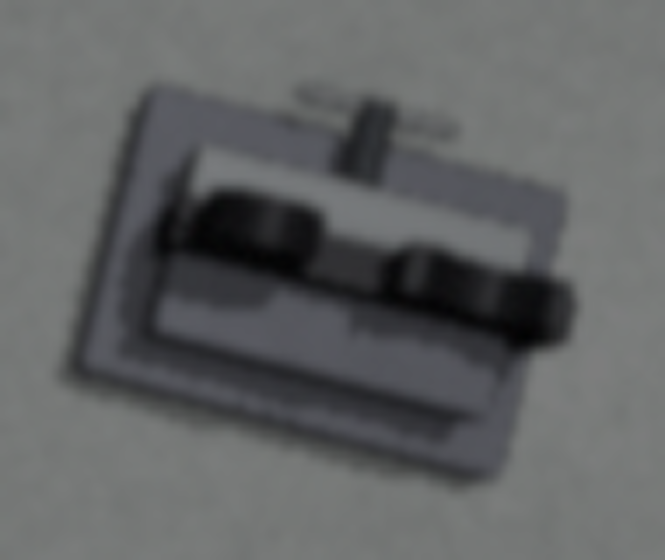

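View pics/s_br.png

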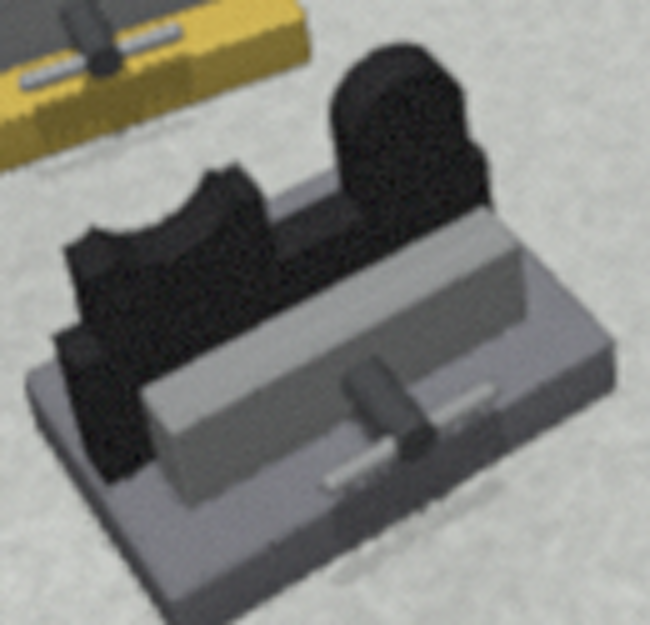

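```bash
cat >> h.py <<'E'
def bracket_pts():
    a=np.radians(np.arange(-90,91,10)); P=[]
    for y in (-.007,.007):
        P+= [[.032+.016*np.sin(t),y,.09+.016*np.cos(t)] for t in a]
        P+= [[-.032+.016*np.sin(t),y,.102-.016*np.cos(t)] for t in np.radians(np.arange(-60,61,10))]
    P+=[[x*.065,y*.045,0] for x in(-1,1) for y in (-1,1)]
    return np.array(P)
def rack_pts():
    P=[[x*.068,y*.078,z] for x in(-1,1) for y in (-1,1) for z in (0,.024)]
    P+=[[x*.057,g+y*.0055,.024] for x in(-1,1) for y in (-1,1) for g in (-.052,0,.052)]
    return np.array(P)
def leaf_pts(): # rel. to grip centre
    P=[[x*.017,y*.007,z*.018] for x in(-1,1) for y in (-1,1) for z in (-1,1)]
    P+=[[x,y,-.018] for x in (-.048,.044) for y in (-.004,.004)]
    return np.array(P)
E
cat > ov.py <<'E'
import cv2,sys
from h import *
def ov(br,byaw,rk,ryaw,lf,n):
    t=cv2.imread("pics/top0.png"); s=cv2.imread("pics/scene0.png")
    B=frame(np.array([*br,0]),byaw,bracket_pts())
    K=np.vstack([frame(np.array([*rk,0]),ryaw,rack_pts()),frame(np.array([*lf,.064]),ryaw,leaf_pts())])
    T,S=[proj(c,B) for c in("top","scene")]
    crop(t,360,195,455,275,7,f"t_br{n}.png",T); crop(s,165,280,295,405,5,f"s_br{n}.png",S)
    T,S=[proj(c,K) for c in("top","scene")]
    crop(t,170,170,255,270,6,f"t_rk{n}.png",T); crop(s,330,170,460,265,6,f"s_rk{n}.png",S)
    a,b,c,d=[cv2.imread(f"pics/{x}{n}.png") for x in("t_br","s_br","t_rk","s_rk")]
    def st(a,b):
        o=np.zeros((600,0,3),np.uint8)
        for x in(a,b):
            x=cv2.resize(x,(400,int(x.shape[0]*400/x.shape[1])))
        return
E
python3 - <<'E'
from ov import *
ov((.5396,-.2028),np.radians(76.7),(.5566,.206),np.radians(91.5-0),(.6120,.2060),1)
E
```

```text
(no output)
```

View pics/t_br1.png

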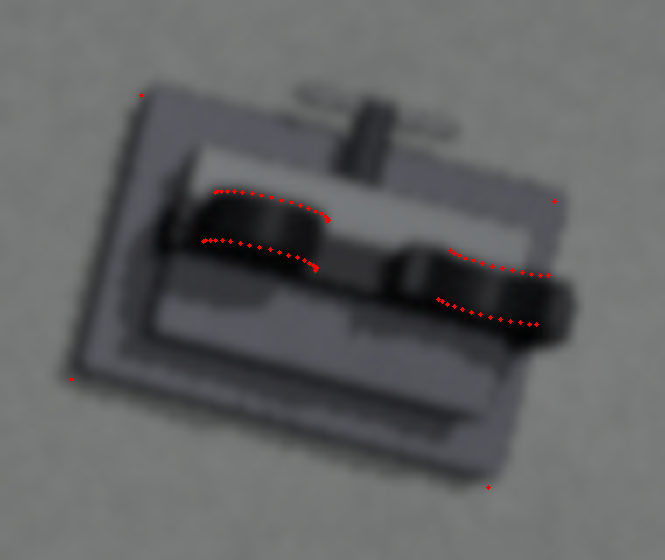

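View pics/s_br1.png

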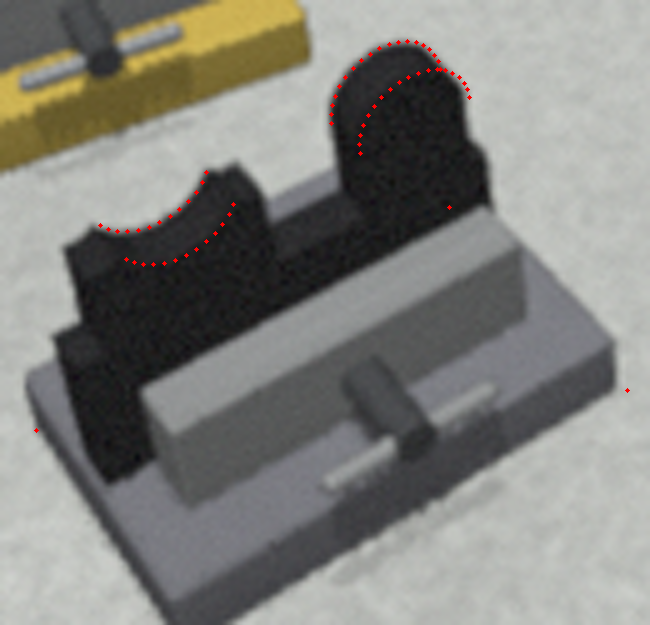

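View pics/t_rk1.png

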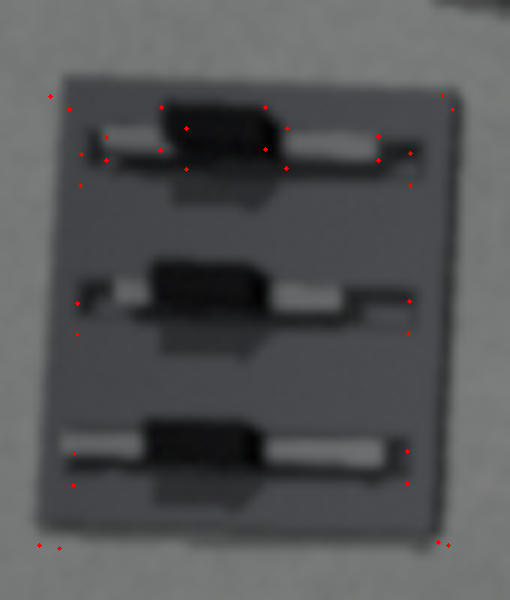

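View pics/s_rk1.png

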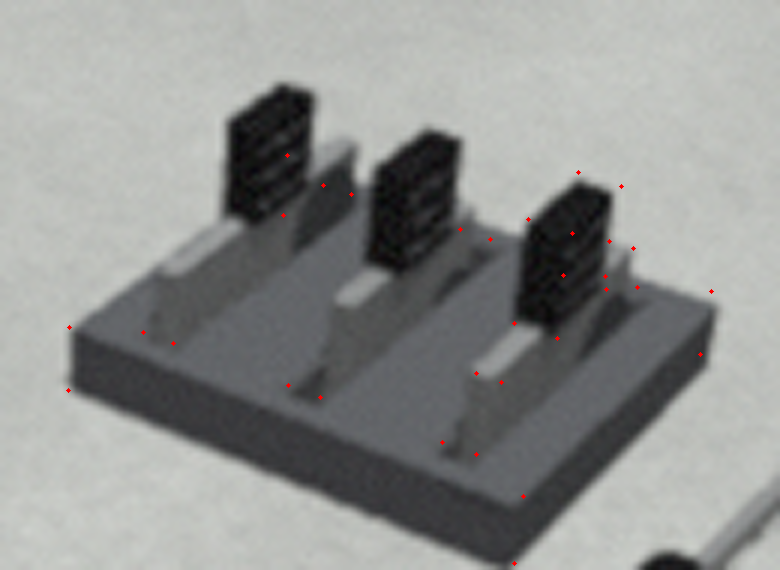

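```bash
cat > fit.py <<'E'
from h import *
from scipy.optimize import least_squares
def px(l,k,x0,y0): return np.array(l,float)/k+[x0-.5,y0-.5]
S=1e-3
# rack picks
def rk(x,y,z): return [x*.068,y*.078,z]
# yaw~91: x->+y(world; left in top), y-> -x (down in top)
rt=[([1,-1,1],(65,78)),([-1,-1,1],(460,90)),([-1,1,1],(440,528)),([1,1,1],(40,525))]
rs=[([-1,1,1],(75,335)),([-1,-1,1],(510,507)),([1,-1,1],(717,306)),([-1,1,0],(72,388)),([-1,-1,0],(503,566)),([1,-1,0],(710,367))]
RT=np.array([rk(a,b,.024*c) for (a,b,c),_ in rt]); RTp=px([p for _,p in rt],6,170,170)
RS=np.array([rk(a,b,.024*c) for (a,b,c),_ in rs]); RSp=px([p for _,p in rs],6,330,170)
# leaf picks, grip coords
lt=[((.017,-.007,.018),(163,104)),((-.017,-.007,.018),(268,108)),((.017,.007,.018),(163,148)),((.044,-.004,-.018),(102,128)),((.044,.004,-.018),(102,150)),((-.048,-.004,-.018),(378,136)),((-.048,.004,-.018),(378,160))]
ls=[((-.017,.007,.018),(527,213)),((.017,.007,.018),(582,181)),((.017,-.007,.018),(613,190)),((-.017,-.007,.018),(556,226)),((-.048,-.004,-.018),(498,380)),((-.048,.004,-.018),(474,370)),((-.017,-.007,-.018),(547,330)),((-.017,.007,-.018),(516,318))]
LT=np.array([a for a,_ in lt]); LTp=px([p for _,p in lt],6,170,170)
LS=np.array([a for a,_ in ls]); LSp=px([p for _,p in ls],6,330,170)
# bracket vise: underside corners / lug silhouette
def base(p,off=True):
    ct=np.array([*p[6:8],0])*S if off else 0; cs=np.array([*p[8:10],0])*S if off else 0
    return ct,cs
def res(p):
    ct,cs=np.array([p[5],p[6],0])*S,np.array([p[7],p[8],0])*S
    o=np.array([p[0],p[1],0]); l=np.array([p[3],p[4],.064])
    r=[proj("top",frame(o,p[2],RT)+ct)-RTp,proj("scene",frame(o,p[2],RS)+cs)-RSp,
       proj("top",frame(l,p[2],LT)+ct)-LTp,proj("scene",frame(l,p[2],LS)+cs)-LSp]
    return np.concatenate([x.ravel() for x in r]+[p[5:]*.3])
if __name__=="__main__":
    f=least_squares(res,[.5566,.206,1.6,.612,.206,0,0,0,0],x_scale=[.01,.01,.05,.01,.01,1,1,1,1],loss="soft_l1")
    print(np.round(f.x,4),np.degrees(f.x[2])); print(np.round(res(f.x)[:-4].reshape(-1,2),1).tolist())
E
python3 fit.py
```

```text
[ 0.5602  0.2035  1.5619  0.6121  0.2066  1.1977 -0.2782 -1.1978  0.2782] 89.49216121573207
[[0.4, -0.3], [-0.1, -0.1], [-0.2, 1.3], [0.2, -0.1], [-0.7, -1.3], [0.9, -0.3], [0.4, -0.5], [-0.4, 0.4], [0.6, 1.0], [-0.3, -0.1], [-0.3, -0.3], [-0.4, -0.4], [-0.7, -0.6], [0.8, 0.2], [0.5, 0.4], [0.0, 0.3], [-0.2, 0.2], [-0.4, 0.5], [-0.6, -1.7], [1.3, -0.9], [2.0, 0.8], [-0.7, -0.3], [-0.7, -0.2], [1.1, 0.9], [-0.8, 0.4]]
```

```bash
cat > fitb.py <<'E'
from fit import *
bt=[([1,-1],(152,85)),([-1,-1],(568,188)),([-1,1],(492,480)),([1,1],(80,368))]
bs=[([-1,1],(28,380)),([1,-1],(613,345)),([-1,-1],(180,603))]
f2=lambda a,b,h:[a*.065,b*.045,h]
BTp=px([p for _,p in bt],7,360,195); BSp=px([p for _,p in bs],5,165,280)
UT=np.array([[.032,s,.09] for s in (-.007,.007)])
CT=np.array([[-.032+s*.01386,y,.094] for y in(-.007,.007) for s in(-1,1)])
# scene: cradle back(y=+7) rims
CS=np.array([[-.032-.01386,.007,.094],[-.032+.01386,.007,.094]]); CSp=px([(95,228),(207,172)],5,165,280)
def arc(p,cs):
    o=np.array([p[0],p[1],0]); a=np.radians(np.arange(-90,91,3))
    pts=np.array([[.032+.016*np.sin(t),y,.09+.016*np.cos(t)] for y in(-.007,.007) for t in a])
    q=proj("scene",frame(o,p[2],pts)+cs)
    L=px([(332,120),(405,42),(467,97)],5,165,280)
    r=[q[:,0].min()-L[0,0], q[:,1].min()-L[1,1], q[:,0].max()-L[2,0]]
    return np.array(r)
def resb(p):
    h=p[3]; ct,cs=np.array([p[4],p[5],0])*S,np.array([p[6],p[7],0])*S; o=np.array([p[0],p[1],0])
    BT=np.array([f2(a,b,h) for (a,b),_ in bt]); BS=np.array([f2(a,b,h) for (a,b),_ in bs])
    r=[proj("top",frame(o,p[2],BT)+ct)-BTp,proj("scene",frame(o,p[2],BS)+cs)-BSp,proj("scene",frame(o,p[2],CS)+cs)-CSp]
    return np.concatenate([x.ravel() for x in r]+[arc(p,cs),(p[4:]-[1.2,-.28,-1.2,.28])*.3])
f=least_squares(resb,[.5396,-.2028,1.339,.015,1.2,-.28,-1.2,.28],x_scale=[.01,.01,.05,.01,1,1,1,1],loss="soft_l1")
print(np.round(f.x,4),np.degrees(f.x[2])); print(np.round(resb(f.x)[:-4],1).tolist())
o=np.array([*f.x[:2],0]); print("lug",frame(o,f.x[2],[.032,0,.09]),"cradle",frame(o,f.x[2],[-.032,0,.102]))
E
python3 fitb.py
```

```text
[ 0.5402 -0.2023  1.3339  0.0189  1.0578  0.2852 -1.0578 -0.2852] 76.42521854970795
[-0.5, -0.7, 0.3, 0.3, 1.2, 0.1, -0.6, 0.1, -1.2, 0.1, 2.0, -0.4, -0.8, 1.4, 0.9, -0.9, -0.2, -0.1, -0.2, -0.2, 0.3]
lug [[ 0.54766431 -0.17120605  0.09      ]] cradle [[ 0.5326426  -0.23341817  0.102     ]]
```

```bash
cat >> h.py <<'E'
LF=np.array([.6121,.2066]); LY=np.radians(89.5); BO=np.array([.5402,-.2023]); BY=np.radians(76.4)
def Q(psi): return [0,np.cos(psi/2),np.sin(psi/2),0]
E
python3 - <<'E'
from h import *
bx=np.array([np.cos(BY),np.sin(BY)])
for off in (0,np.pi):
    for n,p,y in [("pick",[*LF,.048],LY),("hi",[*LF,.2],LY),("lug",[*(BO+.06*bx),.14],BY),("cr",[*(BO-.06*bx),.13],BY)]:
        print(off,n,np.round(ik(p,Q(y-off)),2))
E
```

```text
0 pick [ 0.63  0.21 -0.06  0.   -1.3   2.5 ]
0 hi [ 0.63  0.16  0.16  0.   -1.57  2.5 ]
0 lug [ 0.1  -0.02 -0.15  0.   -1.45  2.81]Traceback (most recent call last):
  File "<stdin>", line 5, in <module>
    return _wrapfunc(a, 'round', decimals=decimals, out=out)
    return _wrapit(obj, method, *args, **kwds)
    result = getattr(arr, method)(*args, **kwds)
TypeError: unsupported operand type(s) for *: 'NoneType' and 'float'
```

Run:
```python
from h import *
for off in (np.pi,):
    bx=np.array([np.cos(BY),np.sin(BY)])
    for n,p,y in [("pick",[*LF,.048],LY),("hi",[*LF,.2],LY),("lug",[*(BO+.06*bx),.14],BY),("cr",[*(BO-.06*bx),.13],BY)]:
        print(n,ik(p,Q(y-off)))
grip(.045,60)
q=Q(LY-np.pi)
reach([*LF,.17],q)
s=read_state(); print(s["t"],s["position"],s["opening"],s["ft_force"])
move_l([*LF,.10],vel=.15)
cv2.imwrite("pics/scene2.png",camera("scene")); cv2.imwrite("pics/top2.png",camera("top"))
crop(cv2.imread("pics/scene2.png"),330,100,460,265,4,"s2.png"); crop(cv2.imread("pics/top2.png"),150,130,270,270,5,"t2.png")
print(read_state()["t"])
```

```text
pick [ 0.63458376  0.21363846 -0.06169637  0.         -1.2954615  -0.64331041]
hi [ 0.63458376  0.1607813   0.15744017  0.         -1.5674552  -0.64331041]
lug [ 0.09609053 -0.02348413 -0.14509255  0.         -1.4491879  -0.33345531]
cr [-0.11866979  0.01810532 -0.12187707  0.         -1.43081394 -0.11869499]
3.4167 [0.61182027 0.20755715 0.17018782] 0.044916776794752 [ 0.08524641 -0.78070549 -0.57310238]
4.1333
```

View pics/s2.png

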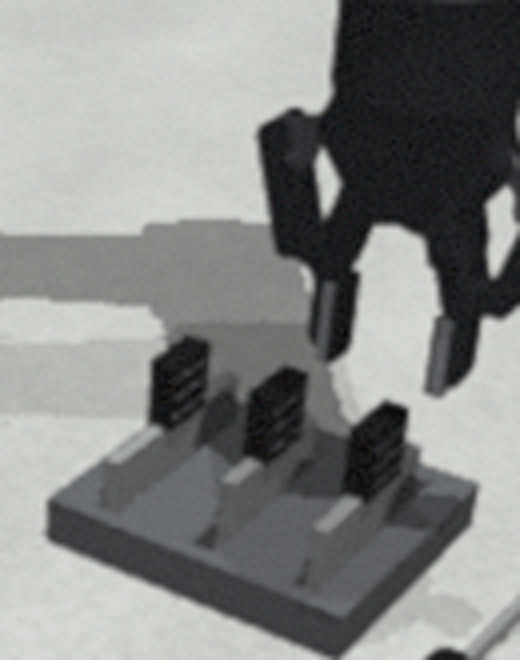

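View pics/t2.png

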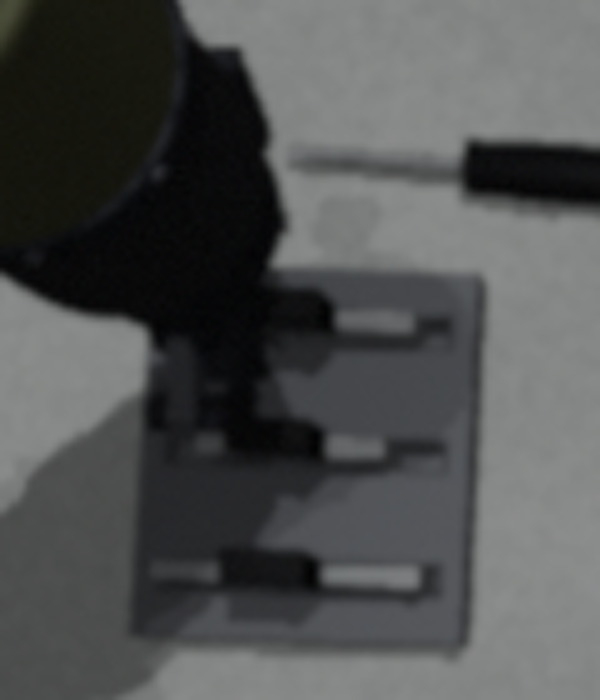

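The fingers, at s2 (330,350) and (440,385), straddle the mid leaf's grip at (378,450). The rest of the descent is clear.

Run:
```python
from h import *
g=move_l([*LF,.048],vel=.08,guard=5); s=read_state(); print(g,s["position"],s["ft_force"])
if not g:
    grip(.0,60); s=read_state(); print(s["t"],s["opening"],s["position"],s["ft_force"],s["wrist_torque"])
    hold(.2)
    s=read_state(); print(s["t"],s["opening"],s["position"],s["ft_force"],s["wrist_torque"])
    cv2.imwrite("pics/scene3.png",camera("scene")); crop(cv2.imread("pics/scene3.png"),330,100,460,265,4,"s3.png")
```

```text
False [0.61242541 0.20667372 0.04846473] [-0.16901773  0.24809007 -0.07774955]
5.3167 0.013117541671402664 [0.61242989 0.20678896 0.04878052] [-0.81863964  0.37052262  2.98619617] [ 0.06860483  0.1491756  -0.03652745]
5.5167 0.013263193688454158 [0.61244025 0.20676461 0.04874723] [-0.72754783 -0.17748466  4.20085971] [0.13689798 0.27283121 0.00774154]
```

View pics/s3.png

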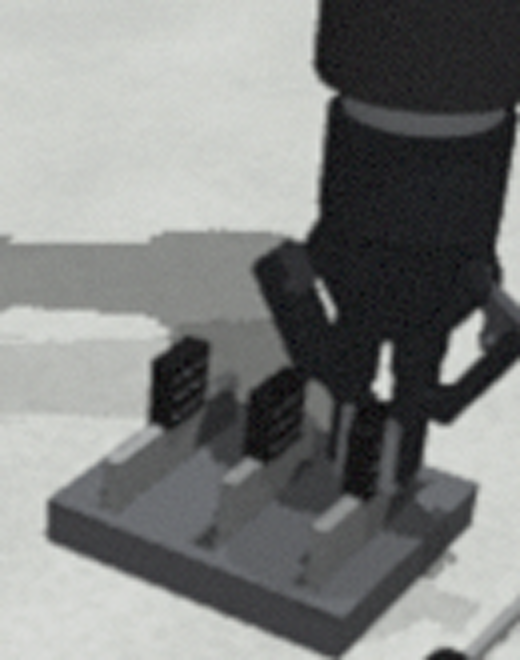

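```bash
cat >> h.py <<'E'
DZ=.064-.0487
bx=np.array([np.cos(BY),np.sin(BY)]); by=np.array([-np.sin(BY),np.cos(BY)])
QB=Q(BY-np.pi)
def st(t=""):
    s=read_state(); f=s["ft_force"]; print(t,round(s["t"],2),np.round(s["position"],4),"f bx,by,z",np.round([f[:2]@bx,f[:2]@by,f[2]],2),"tq",np.round(s["wrist_torque"],3),round(s["opening"],4)); return s
E
python3 - <<'E'
from h import *
p=read_state()["position"]
move_l([*p[:2],.20],vel=.15); st("lift")
g=BO+.06*bx
reach([*g,.156-DZ+.05],QB); st("above lug")
move_l([*g,.156-DZ+.012],vel=.1); hold(.15); st("near")
for c in("scene","top"): cv2.imwrite(f"pics/{c}4.png",camera(c))
crop(cv2.imread("pics/scene4.png"),180,210,330,360,4,"s4.png");crop(cv2.imread("pics/top4.png"),340,170,470,280,5,"t4.png")
E
```

```text
lift 6.73 [0.6119 0.2066 0.1982] f bx,by,z [ 0.16 -0.52 -1.38] tq [-0.007  0.018 -0.037] 0.0128
above lug 8.07 [ 0.5547 -0.1431  0.1906] f bx,by,z [-0.47  0.21 -0.91] tq [ 0.029 -0.024 -0.032] 0.0135
near 8.75 [ 0.5548 -0.144   0.1537] f bx,by,z [ 0.65 -0.61 -1.29] tq [-0.025 -0.018  0.015] 0.0132
```

View pics/s4.png

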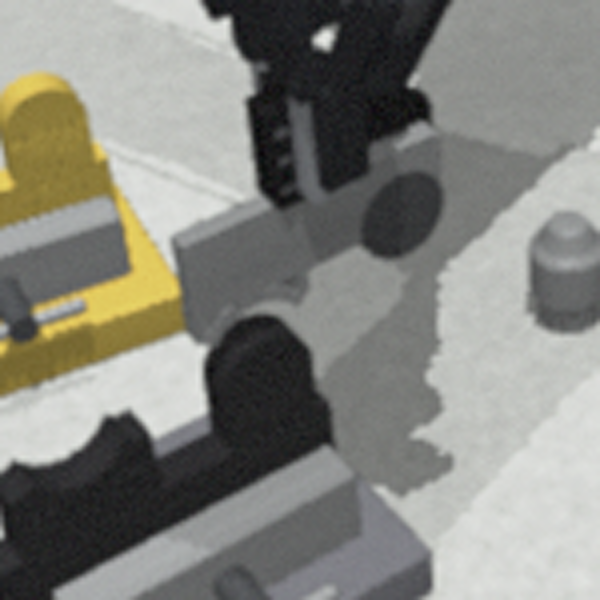

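View pics/t4.png

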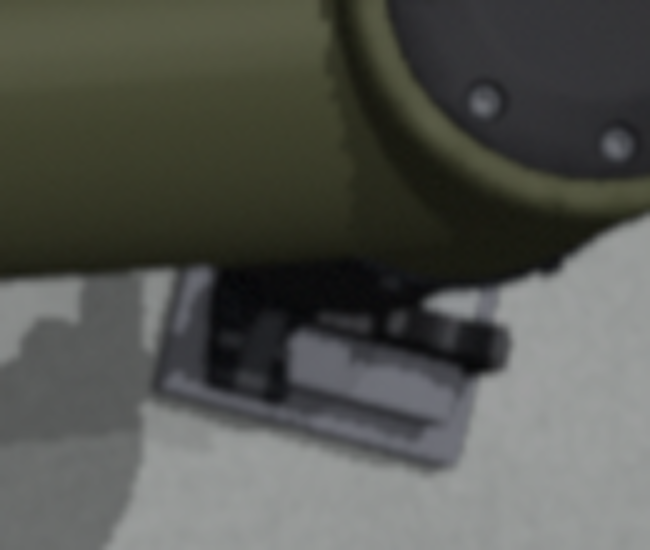

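Run:
```python
from h import *
p=read_state()["position"]; c=np.array([*p[:2],p[2]+DZ])
a=np.radians(np.arange(0,360,15))
L=[[.028+.016*np.sin(t),-.0044,-.042+.016*np.cos(t)] for t in a]
L+=[[-.048,-.004,-.018],[-.048,.004,-.018],[.044,-.004,-.018],[.044,.004,-.018],[-.048,-.004,-.058]]
L+=[[-.028+.016*np.sin(t),y,-.066+.016*np.cos(t)] for t in np.radians(np.arange(-60,61,10)) for y in(-.004,.004)]
s=cv2.imread("pics/scene4.png")
B=bracket_pts()[:38]
pts=np.vstack([proj("scene",frame(c,BY,L)),proj("scene",frame(np.array([*BO,0]),BY,bracket_pts()))])
crop(s,205,210,305,330,6,"s4o.png",pts)
```

```text
(no output)
```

View pics/s4o.png

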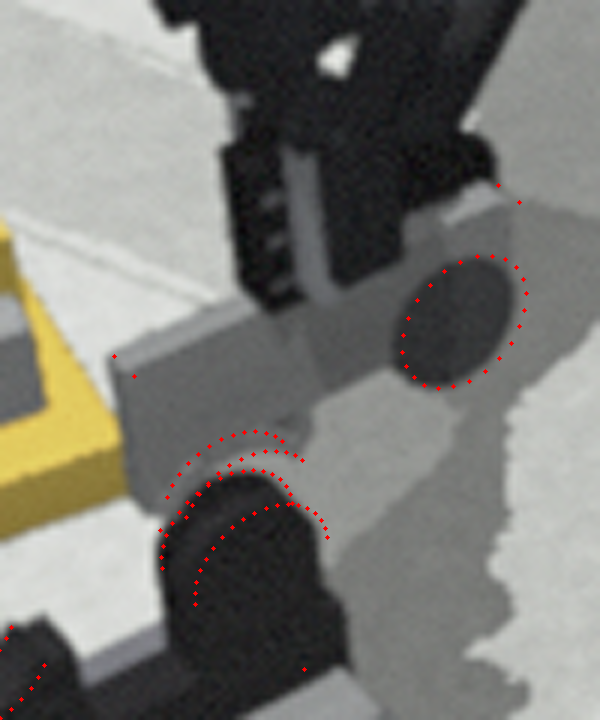

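Overlay: the leaf, nose disc at (455,320), sits about 1–1.5 mm towards −x relative to the prediction, while the lug at (250,480) matches. I'll shift by 1 mm, approach under guard, then centre using the force reading.

```bash
cat >> h.py <<'E'
def favg(n=6):
    F=[]
    for _ in range(n):
        s=read_state(); F.append(np.r_[s["ft_force"],s["wrist_torque"]]); hold(.02)
    F=np.mean(F,0); return np.array([F[:2]@bx,F[:2]@by,F[2],F[3:5]@bx,F[3:5]@by,F[5]])
E
python3 - <<'E'
from h import *
import json
g=BO+.061*bx; z=.156-DZ
move_l([*g,z+.008],vel=.05); hold(.1); f0=favg(); s=st("free"); print(np.round(f0,2))
json.dump(f0.tolist(),open("f0.json","w"))
r=move_l([*g,z-.003],vel=.012,guard=2.5); s=st(f"contact {r}")
print(np.round(favg()-f0,2),z); st()
E
```

```text
free 9.3 [ 0.5546 -0.143   0.1488] f bx,by,z [-0.13 -0.71 -1.79] tq [-0.016  0.009  0.051] 0.0131
[ 0.01  0.   -1.53 -0.01  0.01  0.  ]
contact True 9.97 [ 0.5545 -0.1431  0.1406] f bx,by,z [ 0.77 -0.71  3.76] tq [ 0.037  0.106 -0.036] 0.0134
[ 0.93  0.01  6.12  0.12 -0.02 -0.01] 0.1407
 10.07 [ 0.5545 -0.143   0.1406] f bx,by,z [0.98 1.04 6.77] tq [-0.023  0.139 -0.04 ] 0.0131
```

Run:
```python
from h import *
import json
f0=np.array(json.load(open("f0.json")))
print(np.round(favg(12)-f0,2)); s=st()
g=BO+.061*bx; z=.1407   # probe
for d in (.4e-3,.8e-3,.0,-.4e-3,-.8e-3):
    t=[*(g+d*bx),s["position"][2]]
    t0=read_state()["t"]; move_l(t,vel=.01); f=favg(8)-f0; p=read_state(); print(d,np.round(f,2),np.round(p["position"],4),(p["position"][:2]-BO)@bx,round(p["t"]-t0,2))
    if abs(f[2])>10 or abs(f[0])>8: print("stop"); break
```

```text
[ 0.69  0.23  7.35  0.14 -0.03 -0.02]
 10.28 [ 0.5545 -0.143   0.1405] f bx,by,z [1.14 0.05 5.87] tq [0.05  0.081 0.015] 0.0132
0.0004 [-1.39 -0.15  4.38  0.11  0.67 -0.01] [ 0.5546 -0.1429  0.1406] 0.06115554164291758 0.43
0.0008 [-4.76 -0.16  3.43 -0.19  1.83  0.03] [ 0.5546 -0.1427  0.1406] 0.06132316602457117 0.38
0.0 [-2.32  0.1   4.42  0.1   1.07 -0.01] [ 0.5546 -0.1428  0.1406] 0.06117771083705815 0.38
-0.0004 [ 0.45  1.06  5.62  0.37  0.11 -0.03] [ 0.5546 -0.143   0.1406] 0.06097535948206615 0.38
-0.0008 [ 2.93  1.15  6.95  0.41 -0.89 -0.03] [ 0.5546 -0.1434  0.1406] 0.06067115988483498 0.38
```

Seat found: the lateral force crosses zero at d≈0, and contact height matches nominal. I'll re-seat fresh and hold at 6 N.

```bash
cat >> h.py <<'E'
def seat(g,z0,f0,T=1.4,tgt=6.0,q=None,kz=20e3):
    """adjust z around tgt and log"""
    z=z0; p=np.array(g,float); t0=None; log=[]
    while True:
        f=favg(4)-f0; s=read_state(); 
        ok=4.<f[2]<9. 
        if ok and t0 is None: t0=s["t"]
        if not ok: t0=None
        log.append((round(s["t"],2),*np.round(f[:5],2)))
        if t0 is not None and s["t"]-t0>T: break
        if len(log)>30: print("giving up"); break
        if f[2]>15: print("too hard"); z+=.002; move_l([*p,z],vel=.02); break
        if abs(f[2]-tgt)>1.3:
            z-=np.clip((tgt-f[2])/kz*.6,-.0003,.0003); move_l([*p,z],vel=.01)
        else: hold(.08)
    for l in log: print(*l)
    return z
E
python3 - <<'E'
from h import *
import json
g=BO+.061*bx
move_l([*g,.1455],vel=.03); hold(.15); f0=favg(8); print(np.round(f0,2)); json.dump(f0.tolist(),open("f0.json","w"))
r=move_l([*g,.138],vel=.012,guard=2.5); s=st(f"contact {r}")
z=seat(g,s["position"][2],f0); s=st("end")
cv2.imwrite("pics/scene5.png",camera("scene")); crop(cv2.imread("pics/scene5.png"),205,210,305,330,6,"s5.png")
E
```

```text
[-0.13  0.05 -1.46 -0.01  0.01 -0.  ]
contact True 13.31 [ 0.5546 -0.1431  0.1406] f bx,by,z [0.75 0.44 4.79] tq [-0.058  0.066  0.021] 0.0133
13.38 0.65 0.3 6.42 0.08 0.04
13.53 0.85 0.42 7.63 0.09 0.01
13.89 -0.19 0.19 3.97 -0.02 0.11
14.21 0.24 -0.11 4.2 0.01 0.14
14.53 -0.23 -0.08 4.74 0.06 0.16
14.68 -0.23 -0.25 4.81 0.02 0.14
14.82 0.15 -0.04 4.62 0.06 0.15
15.14 0.18 0.25 5.23 0.09 0.13
15.29 0.07 0.79 5.31 0.17 0.14
15.44 0.72 0.28 5.55 0.17 0.13
15.59 0.53 0.65 6.05 0.17 0.1
15.74 0.99 0.21 6.07 0.18 0.09
end 15.74 [ 0.5546 -0.143   0.1406] f bx,by,z [0.66 0.16 3.71] tq [-0.116  0.175 -0.011] 0.0131
```

View pics/s5.png

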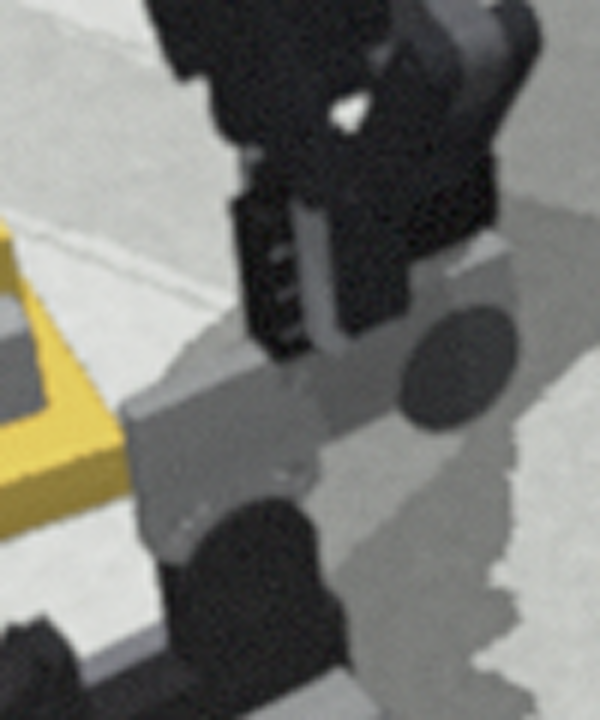

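Run:
```python
from h import *
import json
f0=np.array(json.load(open("f0.json"))); g=BO+.061*bx
for _ in range(6): f=favg(6)-f0; print(np.round(f,2)); hold(.06)
s=st("end lug")
move_l([*g,.185],vel=.1); st("up")
# cradle: same grasp offset & same position error
c=BO+(.061-.120)*bx
move_l([*c,.185],vel=.15); 
move_l([*c,.1406-.012+.010],vel=.08); hold(.2); f0=favg(8); st("near cradle"); print(np.round(f0,2)); json.dump(f0.tolist(),open("f0.json","w"))
cv2.imwrite("pics/scene6.png",camera("scene")); crop(cv2.imread("pics/scene6.png"),150,230,280,370,5,"s6.png")
cv2.imwrite("pics/top6.png",camera("top")); crop(cv2.imread("pics/top6.png"),350,190,480,290,5,"t6.png")
```

```text
[ 0.29  0.43  5.96  0.18  0.09 -0.01]
[ 0.51  0.41  6.3   0.18  0.08 -0.02]
[0.3  0.02 6.48 0.19 0.08 0.  ]
[ 0.94  0.6   6.41  0.2   0.06 -0.01]
[ 0.16  0.36  6.43  0.2   0.08 -0.03]
[ 0.62  0.28  6.48  0.2   0.07 -0.03]
end lug 16.74 [ 0.5546 -0.143   0.1406] f bx,by,z [-0.68 -0.3   5.57] tq [-0.003  0.131 -0.042] 0.0133
up 17.33 [ 0.5543 -0.1427  0.1841] f bx,by,z [-0.18 -0.89 -2.2 ] tq [-0.011 -0.015  0.032] 0.0134
near cradle 19.35 [ 0.5265 -0.2597  0.1389] f bx,by,z [ 0.45  0.19 -1.83] tq [0.005 0.012 0.023] 0.013
[ 0.12  0.19 -1.52 -0.    0.02 -0.  ]
```

View pics/s6.png

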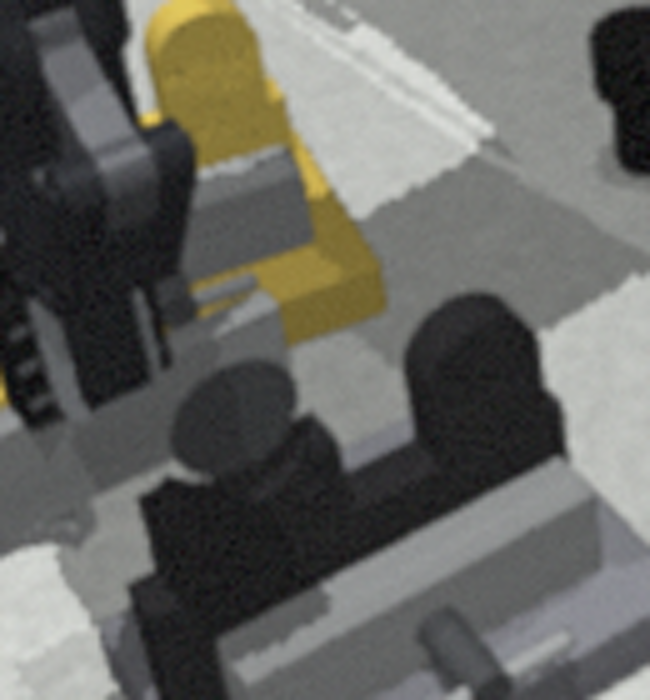

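View pics/t6.png

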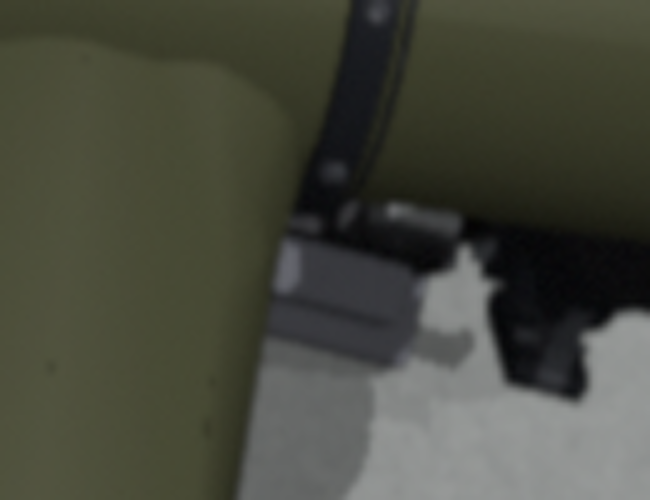

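Run:
```python
from h import *
import json
f0=np.array(json.load(open("f0.json"))); c=BO-.059*bx
r=move_l([*c,.1265],vel=.012,guard=2.5); s=st(f"contact {r}"); f=favg(8)-f0; print(np.round(f,2)); z=s["position"][2]
if r:
  for d in (.3e-3,.6e-3,0,-.3e-3,-.6e-3):
    move_l([*(c+d*bx),z],vel=.01); f=favg(6)-f0; p=read_state()["position"]; print(d,np.round(f,2),round((p[:2]-BO)@bx,5),round(p[2],5))
    if abs(f[2])>10 or abs(f[0])>8: print("stop"); break
```

```text
contact True 20.24 [ 0.5262 -0.2598  0.1284] f bx,by,z [ 0.53 -0.15  3.79] tq [-0.042 -0.11  -0.065] 0.013
[-0.42 -0.43  5.94 -0.13 -0.01 -0.02]
0.0003 [-2.33 -0.38  3.91 -0.09  0.63  0.01] -0.05897 0.12847
0.0006 [-4.57 -0.51  4.3  -0.17  1.56 -0.01] -0.05882 0.12855
0 [-3.45 -0.2   4.64 -0.05  1.08 -0.01] -0.05896 0.12847
-0.0003 [-2.15 -0.19  4.98  0.06  0.48  0.  ] -0.05908 0.12843
-0.0006 [ 0.46  0.31  5.49  0.13 -0.35  0.03] -0.05924 0.12835
```

Run:
```python
from h import *
import json
c=BO-.0592*bx
move_l([*c,.1335],vel=.03); hold(.15); f0=favg(8); print(np.round(f0,2)); json.dump(f0.tolist(),open("f0.json","w"))
r=move_l([*c,.1262],vel=.012,guard=2.5); s=st(f"contact {r}")
z=seat(c,s["position"][2],f0,T=1.6,tgt=6.2); s=st("end")
for _ in range(3): f=favg(6)-f0; print(np.round(f,2))
cv2.imwrite("pics/scene7.png",camera("scene")); crop(cv2.imread("pics/scene7.png"),150,230,280,370,5,"s7.png")
```

```text
[ 0.25  0.14 -1.32 -0.02  0.01  0.  ]
contact True 23.26 [ 0.5263 -0.2599  0.1283] f bx,by,z [ 0.37 -0.03  4.09] tq [0.12  0.004 0.007] 0.0132
23.32 0.34 0.16 5.8 0.07 -0.16
23.48 -0.02 -0.32 6.96 0.03 -0.23
23.62 -0.07 -0.36 7.37 0.09 -0.22
23.77 -0.12 -0.04 6.62 0.08 -0.21
23.93 -0.49 -0.13 7.17 0.07 -0.23
24.07 -0.05 0.34 6.68 0.09 -0.22
24.23 -0.31 0.24 6.87 0.06 -0.23
24.38 -0.06 0.18 6.59 0.05 -0.23
24.52 -0.27 -0.3 6.89 0.05 -0.25
24.68 -0.48 -0.34 6.72 0.06 -0.21
24.82 0.22 -0.02 7.26 0.06 -0.24
24.98 -0.29 -0.06 7.44 0.06 -0.26
end 24.98 [ 0.5263 -0.26    0.1283] f bx,by,z [0.4  0.11 5.73] tq [ 0.21  -0.017  0.064] 0.0134
[-0.13  0.02  6.63  0.06 -0.24 -0.02]
[-0.09 -0.09  6.67  0.06 -0.25 -0.02]
[-0.09  0.25  7.18  0.06 -0.23 -0.02]
```

View pics/s7.png

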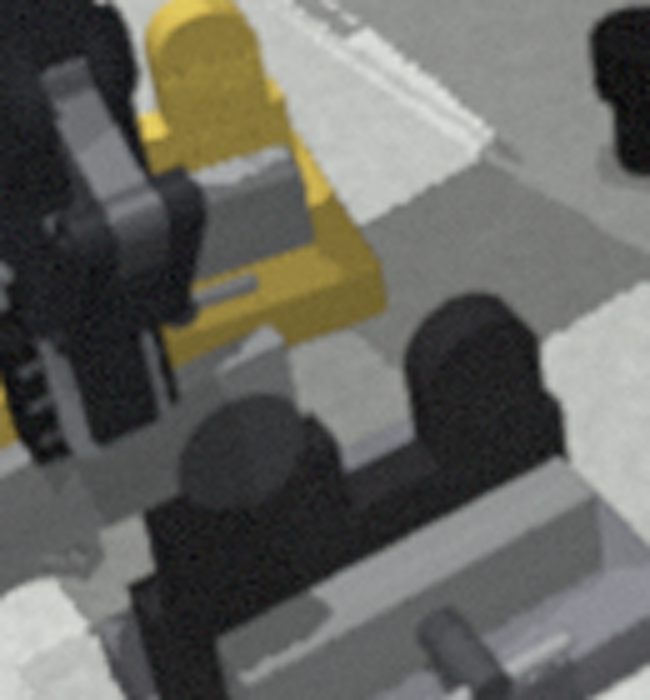

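The nose is fully down in the cradle (s7 around (245,455)). Force held at 6–7.4 N, with lateral force near zero. Returning the leaf to the rack.

Run:
```python
from h import *
c=BO-.0592*bx
move_l([*c,.20],vel=.12); st("up")
q=Q(LY-np.pi)
reach([*LF,.20],q); st("above rack")
move_l([*LF,.100],vel=.12); hold(.2); s=st("at .10")
for n in("scene","top"): cv2.imwrite(f"pics/{n}8.png",camera(n))
crop(cv2.imread("pics/scene8.png"),330,100,460,265,4,"s8.png")
```

```text
up 26.08 [ 0.5259 -0.2595  0.1986] f bx,by,z [ 0.06  0.35 -2.9 ] tq [ 0.023 -0.021 -0.035] 0.0136
above rack 27.82 [0.6124 0.2055 0.2001] f bx,by,z [-0.01  0.67 -1.34] tq [ 0.02  -0.001 -0.043] 0.0134
at .10 29.0 [0.6125 0.2068 0.101 ] f bx,by,z [ 0.14 -0.48 -0.76] tq [0.034 0.007 0.022] 0.0129
```

View pics/s8.png

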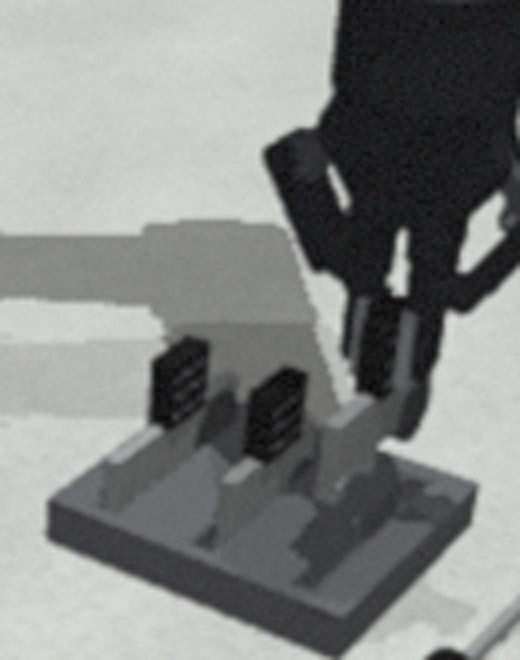

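Run:
```python
from h import *
r=move_l([*LF,.0600],vel=.06,guard=4); s=st(f"mid {r}")
if not r:
    r=move_l([*LF,.0455],vel=.015,guard=2.5); s=st(f"down {r}")
    if s["position"][2]<.0505:
        hold(.1); st()
        cv2.imwrite("pics/scene9.png",camera("scene"))
        grip(.040); hold(.1); s=st("open")
        move_l([*LF,.12],vel=.1,guard=4); s=st("up")
        cv2.imwrite("pics/scene9.png",camera("scene")); crop(cv2.imread("pics/scene9.png"),330,100,460,265,4,"s9.png")
```

```text
mid False 29.92 [0.612  0.2066 0.0601] f bx,by,z [-0.47 -0.83 -1.76] tq [ 0.038 -0.05  -0.003] 0.0133
down True 30.64 [0.6121 0.2065 0.0488] f bx,by,z [0.05 0.13 5.15] tq [0.058 0.1   0.004] 0.0131
 30.74 [0.6121 0.2065 0.0487] f bx,by,z [0.37 0.96 4.89] tq [ 0.127  0.173 -0.012] 0.0137
open 31.27 [0.6111 0.2062 0.047 ] f bx,by,z [-0.52 -0.27  0.01] tq [ 0.01  -0.002 -0.032] 0.0398
up 32.14 [0.6117 0.2065 0.119 ] f bx,by,z [ 0.54 -0.05 -0.13] tq [-0.039 -0.028  0.032] 0.04
```

View pics/s9.png

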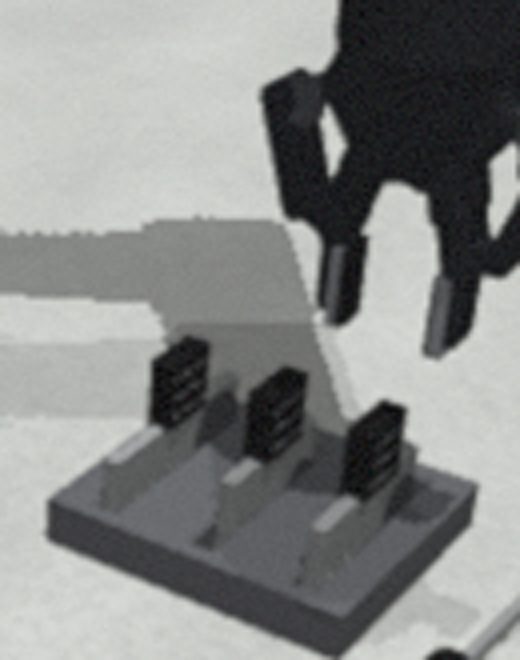

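The leaf stands upright in its groove (grip at s9 (375,450), same as at the start), and the gripper is clear. I'll back off, check the whole bench and hand in.

Run:
```python
from h import *
move_l([*LF,.20],vel=.15); reach([.3,.45,.25],Q(LY-np.pi)); 
for n in("scene","top"): 
    im=camera(n); cv2.imwrite(f"pics/{n}10.png",im); d=cv2.absdiff(cv2.GaussianBlur(im,(5,5),0),cv2.GaussianBlur(cv2.imread(f"pics/{n}0.png"),(5,5),0)).max(2); cv2.imwrite(f"pics/d_{n}.png",np.hstack([cv2.resize(im,(400,300)),cv2.cvtColor(cv2.resize(cv2.convertScaleAbs(d,alpha=4),(400,300)),cv2.COLOR_GRAY2BGR)]))
st()
```

```text
34.46 [0.3008 0.4496 0.2497] f bx,by,z [ 0.17 -1.26  0.79] tq [0.009 0.003 0.039] 0.0401
```

View pics/d_scene.png

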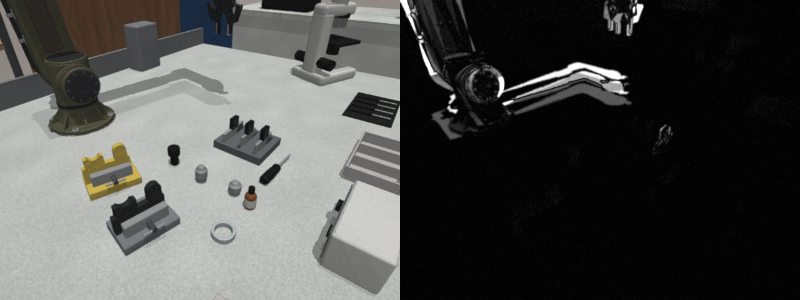

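View pics/d_top.png

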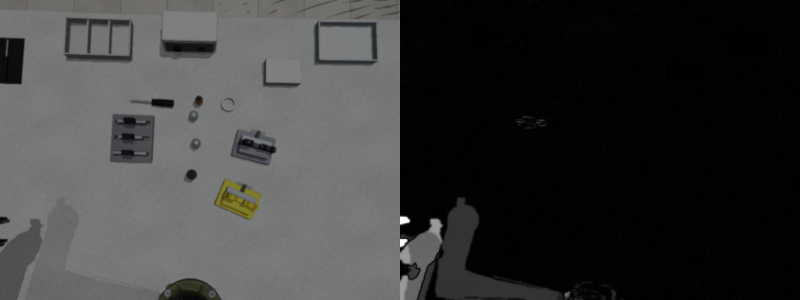

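The difference images show only the arm, its shadow and a sub-millimetre shift of the mid leaf; nothing else moved.

```bash
python3 -c "
from cell import *
print(sign_off()); print(read_state()['t'])"
```

```text
the job is handed in; nothing more can be done
None
the job is handed in; nothing more can be done
```

I checked the bracket with the 16 mm leaf in the order asked, stood the leaf back in its groove, and handed the job in with the clock at about 34.5 s. `sign_off()` gave no verdict.

- **Lug:** the hollow seated within about 0.2 mm of its expected height. It was held for about 3 s at an average of 4.0–7.6 N, the last second at about 6.3 N, with sideways force at or below about 1 N.
- **Cradle:** the nose also seated within about 0.3 mm of its expected height. It was held for about 2 s at 5.8–7.4 N, with sideways force at or below about 0.5 N.
- **Centring:** before each hold I slid the leaf up to 0.8 mm either way along the bracket under light pressure. Sideways force reached about 4.8 N while vertical force stayed below 7.5 N, so no averaged force came near 20 N.
- **Last check:** pictures from before and after show only the arm, its shadow and a tiny shift of the mid leaf in its groove. The other leaves, both brackets and the bystanders show no change, and the gripper is well clear.
- **Disagreements:** the two cameras differed by about 2 mm in x. The leaf in hand looked 1–1.5 mm off its predicted position, so I relied on the force readings for the final centring. The wrist torque about the bracket's long axis also read slightly higher than the forces explain, up to 0.2 N m on the lug. I took it as a sensor offset but did not confirm that.

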